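# Seat the dispenser lid and hold its sprung gate half open

## Robot

A 7-joint arm with a two-finger parallel gripper is mounted at the origin on a cart in front of the work surface, level with it; the furniture and walls round the work are solid. World frame = base frame: x ahead of the robot, y to its left, z up, the work surface at z = 0. Lengths are in m, angles in rad, forces in N, time in s.
With the tool pointing down it reaches from about 0.4 to 0.85 m from the base axis. Payload 10.4 kg.
Tool frame: the origin (TCP) lies at the very end of the fingers, on their centre line; the grasp point (between the pads) lies r.tcp_to_grasp behind it (r.tcp_to_grasp is the distance from the TCP to the grasp point, in m); z points along the fingers, y is the line along which they close (so a half turn about z gives the same grasp; the last joint's range is limited). The gripper opens to 87 mm and grips with 3 to 60 N. Pads are 19 mm wide; open, the fingers measure 117 mm over their backs; the gripper's body (75 mm by 190 mm) begins 51 mm behind the grasp point.
Start: joints at [-1.373, 0.332, -0.065, 1.46, 0.022, 1.35, -0.088], TCP at [0.137, 0.61, 0.223] pointing down, gripper open.
Joint ranges: [-2.6, 2.6], [-0.5, 2.12], [-1.47, 1.34], [0.16, 2.42], [-1.27, 4.41], [0.06, 2.06], [-2.6, 2.6]. Speed limits (rad/s): [2.22, 2.22, 2.79, 2.79, 3.14, 3.14, 3.14].

## Interface

Orientations are given as a unit quaternion [x, y, z, w].
In Python, from bench import monitor, cams, ticket, r gives the robot as it stands.
- The arm moves only by the shell command python3 -m crank 'ROWS' [OPENING] [FORCE]. ROWS is a JSON object whose one key "steps" holds a list of rows, each a list of 2 entries, a list of its own where there are three numbers: the shift along the world's x, y, z in units of 25 mm (1.0 is 25 mm), then the turn, a rotation vector about the world's x, y, z in units of 5 degrees (1.0 is 5 degrees). In form: {"steps": [[[x, y, z], [ax, ay, az]], ...]}. A call has 1 to 10 rows; each row shifts and turns the commanded pose from where the row before left it; what a row does not reach is not made up. A row lasts 1/12 s, in which the tool goes at most 41.7 mm and 7.16 degrees, less where a joint would pass 70% of its speed; a pose out of reach is approached as far as the arm can. A call is refused whole if a number of a shift passes 1 or a number of a turn 1, either way. A call with a gripper value outside its range is refused whole. OPENING is the finger opening in mm, from 0 to 87, set as the call begins (- or left out, the last holds). The fingers move at their own pace and stop on an object; FORCE is the grip in N (left out, the last holds). Time passes only in rows, so rows that do not move let the fingers close. It gives the time, the measured TCP pose, the force, the opening and the grip force at its end, in the units of the state.
- monitor.read_state(): the state, without advancing time (a new reading comes with each control period).
- cams.camera(name): name is "scene" or "top" or "wrist"; returns a dict with "pixels" (384x512x3 uint8, blue, green, red), "z_map" (384x512 float32, m along the optical axis (not along the pixel's ray), 0 where there is no reading), "vfov" (degrees; the focal length in pixels is half the picture's height over the tangent of half this angle, whatever the lens; pixels are square), "cx", "cy" (the principal point, pixels), "k1" (the pictures are not rectified: a ray, as slopes to the right and down, at radius r is drawn at 1 + k1 r^2 times it, then the intrinsics apply), "T" (4x4, takes a point from camera to world coordinates). Camera axes: x right, y up, looking along -z (the intrinsics and any distortion apply to the point x, -y, -z); pixel columns grow to the right and rows downward; lengths in m; the calibration is good to about 2 mm. A picture is of the moment at which its call begins.
- ticket.close_job(): hands the job in; it is judged then, once.
The state is a dict: "time": time; "joint_positions": joint angles; "joint_vel": joint speeds; "joint_torque": joint torques, N m; "ee_pos": TCP position; "eef_rot": TCP orientation; "ft_force": force on the tool from outside, world axes, zero at the start; "torque": the same for the moment, N m; "width": finger opening in m; "grip_force": force on a finger pad.
Only numpy, scipy, OpenCV 4.12 (cv2) and the standard library are available. Lean on these libraries where they do the work, as an engineer would, in place of code of your own. Each camera call takes 0.05 s, during which the arm holds its last target. There are 200 camera calls.

## Task

The empty bean dispenser on the counter is due for cleaning: first press its proud round lid down until it is fully home, then draw the sprung gate out by its upright black handle to half of its travel, in line with the two ribs on the guide rails, and keep holding it there so that the chute can be brushed out. Leave the gate shut until the lid is home, do not pull it wide open on the way, and leave the mug and the other things on the counter where they stand. The program finishes while the gripper is still holding the gate half open; nothing is let go.

Things in the scene. Friction and masses are not known exactly. Their poses are not given: they have to be found in the camera images.
- dispenser: steel bean dispenser, fixed: 200 x 132 mm base plate 10 mm thick, two side plates, on top a clear round hopper (100 mm across, rim 162 mm above the counter) and in front of it two guide rails for the gate (62 mm apart, tops at 96 mm), ending in a stop bar at x = -0.166. Origin: on the counter under the hopper axis; -x is the front, the way the gate is drawn out, roughly toward the robot; z up.
- half_mark (a point): point midway between the two half-travel ribs, at the height of their tops, 102 mm above the counter (dispenser frame x = -0.115, y = 0). The ribs are 4 mm thick and 10 mm wide, one on each rail, 62 mm apart; the middle of the handle is level with them at half travel. Axes are those of the dispenser.
- lid_top (a point): centre of the top of the grey round lid (106 mm across, 10 mm thick, with a flat raised disc 60 mm across and 4 mm high in its middle, whose top this is; press there). It slides straight down by a stiff seal and stays where it is left. Lid fully home: this point is 176 mm above the counter.
- lid (a joint): travel of the lid, m: 0 is 12 mm proud, 0.012 is fully home at a dead stop. It starts between 0 and 0.005. Pushing it down takes about 6 N.
- handle (a point): grip point of the gate's black upright handle, 127 mm above the counter: the handle is 16 mm thick along the draw, 28 mm wide across it, its top 17 mm above this point; it is free on all sides above the rails. With the gate shut it is 90 mm in front of the hopper axis (dispenser frame x = -0.090, y = 0). Its axes are those of the dispenser.
- gate (a joint): how far the gate is drawn out, m: 0 shut, 0.025 half travel, 0.050 fully out at the stop. It starts shut. A spring pulls it shut: 3 N at the start, rising 2 N per 10 mm (8 N at half travel, 13 N fully out); it springs back if let go.
- mug: cream coffee mug, 59 x 83 x 55 mm, standing loose on the base plate under the chute, handle to the front; origin at the centre of its underside. To be left alone.
- tamper: coffee tamper with wooden handle, 58 mm across, 90 mm high, loose on the counter to the left of the dispenser; origin at the centre of its underside. To be left alone.
- pourer: glass sugar pourer with a steel top, 68 mm across, 142 mm high, loose on the counter to the right of the dispenser; origin at the centre of its underside. To be left alone.
- salt: glass salt shaker with a steel cap, 42 mm across, 94 mm high, loose near the counter's front right corner; origin at the centre of its underside. To be left alone.

How it is judged:
On the way, in this order (a step that is already met when the one before it is completed fails the run):
1. the lid is pressed fully home with the gate still shut (value of joint lid above 0.0105 m and value of joint gate below 0.004 m), for 0.1 s.
2. the gate is held at half travel by the gripper (value of joint gate between 0.019 and 0.031 m and contact force between the fingers and gate above 2 N), for 0.5 s.
At the end, for the whole second after the job is handed in: The gate stands still at half travel (25 mm, within 6 mm), held there against its spring by the fingers (contact of more than 2 N), the lid is fully home (within 1.5 mm), and mug, tamper, sugar pourer and salt shaker stand upright within 20 mm of where they were (all of step 2 and velocity of joint gate between -0.01 and 0.01 m/s and value of joint lid above 0.0105 m and distance of each of mug, tamper, pourer, salt from where it was at the start of the episode below 0.02 m and angle between each of mug, tamper, pourer, salt's own z axis and vertical below 0.2 rad); the arm keeps its last pose, push and grip.
It fails at once if the gate is opened before the lid is home (value of joint gate above 0.008 m and value of joint lid below 0.01 m).
It fails at once if the gate is pulled wide open (past 40 mm of its 50 mm) (value of joint gate above 0.04 m).
It fails at once if a bystander is shifted by more than 30 mm (distance of any of mug, tamper, pourer, salt from where it was at the start of the episode above 0.03 m).
It also fails if it takes over 45 s, if anything falls off the work surface, if the arm or the gripper's body presses on something with over 40 N, if the wrist force passes 120 N, or if a joint passes its speed limit or range.

## Working session

There is one attempt and no reset: what is moved stays moved. The work goes in short steps, Python scripts to look and compute and a shell command to move; the robot and the scene stay as the last step left them, time stands still between calls to the robot, and variables do not carry over. Pictures are saved under pics/ and viewed, at most 10 in all, crops included, and the job is handed in when it is done.

```bash
mkdir -p pics; ls; cat > h.py <<'E'
import numpy as np, cv2
from bench import monitor, cams, ticket, r
def K(c):
    f=c["pixels"].shape[0]/2/np.tan(np.radians(c["vfov"])/2)
    return f
def ray(c,u,v):
    f=K(c); p=np.array([(u-c["cx"])/f,(v-c["cy"])/f]); q=p.copy()
    for _ in range(20): q=p/(1+c["k1"]*(q@q))
    T=np.array(c["T"]); return T[:3,3], T[:3,:3]@np.array([q[0],-q[1],-1])
def onplane(c,u,v,z):
    o,d=ray(c,u,v); return o+d*(z-o[2])/d[2]
def depthpt(c,u,v):
    o,d=ray(c,u,v); return o+d*c["z_map"][int(v),int(u)]
def cloud(c):
    f=K(c); h,w=c["z_map"].shape; V,U=np.mgrid[:h,:w]
    p=np.stack([(U-c["cx"])/f,(V-c["cy"])/f],-1); q=p.copy()
    for _ in range(20): q=p/(1+c["k1"]*(q**2).sum(-1,keepdims=True))
    d=np.stack([q[...,0],-q[...,1],-np.ones((h,w))],-1)*c["z_map"][...,None]
    T=np.array(c["T"]); return d@T[:3,:3].T+T[:3,3]
E
python3 - <<'E'
from h import *
print(monitor.read_state(), r.tcp_to_grasp)
ims=[]
for n in("scene","top","wrist"):
    c=cams.camera(n); cv2.imwrite(f"pics/{n}0.png",c["pixels"]); print(n,c["vfov"],c["cx"],c["cy"],c["k1"],np.round(c["T"],3).tolist())
E
```

```text
pics
{'time': 0.0, 'joint_positions': array([-1.3725848 ,  0.33289142, -0.06470447,  1.46094372,  0.02163967,
        1.3498885 , -0.08854046]), 'joint_vel': array([-5.68324844e-06,  4.80484238e-06,  1.04488286e-03, -2.36110738e-04,
        7.42352317e-04, -6.81678000e-04,  2.15518069e-03]), 'joint_torque': array([-3.87068212e-04, -6.23227072e+01,  2.42221897e-02, -3.89910865e+01,
       -6.16097753e-02,  3.90946702e-02,  1.22771444e-04]), 'ee_pos': array([0.13682037, 0.60944559, 0.2217406 ]), 'eef_rot': array([ 1.10184791e-01,  9.93910860e-01, -7.16610165e-04, -2.76051871e-05]), 'ft_force': array([-0.07870285, -0.20718419, -0.28808954]), 'torque': array([ 0.02996638,  0.00715608, -0.04134904]), 'grip_force': 0.0, 'width': 0.086502787164869} 0.0187
scene 46.17468824809673 254.58012423529098 188.31797696535142 0.025259461482678713 [[0.627, 0.44, -0.643, -0.038], [-0.779, 0.375, -0.502, -0.483], [0.02, 0.816, 0.578, 0.669], [0.0, 0.0, 0.0, 1.0]]
top 54.36378868628883 256.5823754780782 191.26896618392433 -0.042375561063962994 [[0.008, 0.992, -0.125, 0.469], [-1.0, 0.009, 0.01, -0.001], [0.012, 0.125, 0.992, 0.998], [0.0, 0.0, 0.0, 1.0]]
wrist 69.6840662715417 252.50777759672096 190.4402084426485 -0.06885026652013637 [[0.22, -0.946, -0.236, 0.072], [0.975, 0.213, 0.055, 0.625], [-0.001, -0.242, 0.97, 0.385], [0.0, 0.0, 0.0, 1.0]]
```

View pics/top0.png

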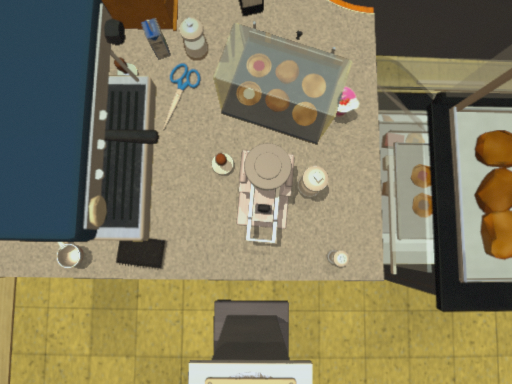

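View pics/scene0.png

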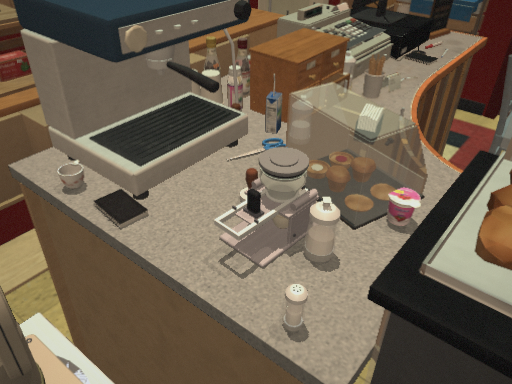

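The top view shows the lid at (269,167), the black handle at (264,209), the tamper at (222,161), the pourer at (315,180) and the salt at (340,258). The espresso machine lies to the left, between the arm's start and the dispenser. Next I measure these.

```bash
python3 - <<'E'
from h import *
c=cams.camera("top"); P=cloud(c); im=c["pixels"]; hsv=cv2.cvtColor(im,cv2.COLOR_BGR2HSV)
for n,u,v in [("lid",269,167),("handle",264,209),("tamper",221,159),("pourer",315,178),("salt",340,258),("stopbar",262,241),("mach",50,200),("mach2",80,120),("ctr",200,230),("tray",125,200),("blkpf",130,136),("bowl",97,210),("glass",290,50)]:
    print(n,np.round(P[v,u],3))
m=(P[...,2]>.15)&(P[...,2]<.22)&(np.hypot(*(P[...,:2]-P[167,269,:2]).transpose(2,0,1))<.075)
ys,xs=np.nonzero(m); print("lid z hist",np.histogram(P[...,2][m],bins=np.arange(.15,.22,.004)))
cn=cv2.findContours(m.astype(np.uint8),cv2.RETR_EXTERNAL,cv2.CHAIN_APPROX_NONE)[0]; cn=max(cn,key=cv2.contourArea); e=cv2.fitEllipse(cn); print(e, onplane(c,*e[0],.175), P[m].mean(0), np.median(P[155:180,258:281,2]))
# handle
k=np.zeros(im.shape[:2],bool);k[195:225,245:285]=1
for nm,hm in (("dark",k&(im.max(2)<60)),("hi",k&(P[...,2]>.12))):
    pts=np.argwhere(hm)[:,::-1].astype(np.float32); print(nm,len(pts),cv2.minAreaRect(pts),np.round(P[hm].mean(0),4),np.round(P[hm].max(0),3))
# rails
k[:]=0;k[180:250,235:300]=1; hm=k&(abs(P[...,2]-.096)<.012)
pts=(P[hm][:,:2]*1000).astype(np.float32); print("rails",len(pts),cv2.minAreaRect(pts))
zz=P[...,2]; print("machine top max z",np.percentile(zz[:240,:160],99)); 
m=(zz>.1)&(P[...,1]>.1); print("mach min x",P[m][:,0].min(),"min y",P[m][:,1].min())
cv2.imwrite("pics/crop1.png",cv2.resize(im[130:260,200:360],None,fx=4.5,fy=4.5,interpolation=cv2.INTER_CUBIC))
E
```

```text
lid [ 0.625 -0.037  0.185]
handle [ 0.535 -0.028  0.142]
tamper [0.663 0.078 0.087]
pourer [ 0.609 -0.146  0.142]
salt [ 0.423 -0.212  0.093]
stopbar [ 0.462 -0.025  0.097]
mach [0.523 0.305 0.44 ]
mach2 [0.649 0.269 0.437]
ctr [0.489 0.138 0.   ]
tray [0.557 0.305 0.107]
blkpf [0.666 0.242 0.281]
bowl [0.51  0.245 0.409]
glass [ 0.875 -0.08   0.235]
lid z hist (array([   2,    0,    0,    0,    0,    1,  101, 1015,  560,   52,    0,
          0,    0,    0,    0,    0,    0]), array([0.15 , 0.154, 0.158, 0.162, 0.166, 0.17 , 0.174, 0.178, 0.182,
       0.186, 0.19 , 0.194, 0.198, 0.202, 0.206, 0.21 , 0.214, 0.218]))
((267.3518371582031, 166.14183044433594), (46.017356872558594, 46.27450180053711), 102.82275390625) [ 0.62910991 -0.03359537  0.175     ] [ 0.6280532  -0.03330635  0.18127101] 0.1838195780218026
dark 74 ((263.5, 208.5), (7.0, 11.0), 90.0) [ 0.5369 -0.0269  0.1381] [ 0.545 -0.014  0.147]
hi 91 ((266.4043884277344, 209.94895935058594), (35.128334045410156, 21.179481506347656), 4.899092674255371) [ 0.5357 -0.0251  0.1795] [ 0.547 -0.001  0.998]
rails 1352 ((534.8619995117188, -31.305145263671875), (129.1871795654297, 149.9643096923828), 89.37622833251953)
machine top max z 0.442791785277838
mach min x 0.4602501503502424 min y 0.12926678977524678
```

View pics/crop1.png

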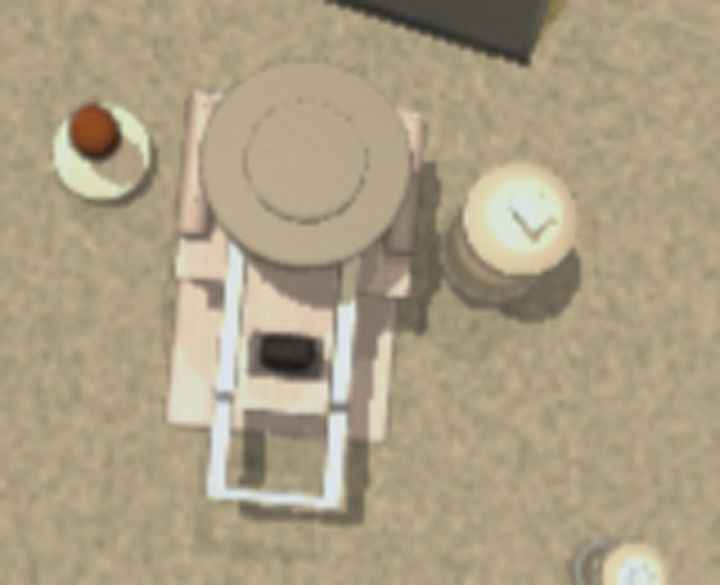

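```bash
python3 -m crank '{"steps":[[[0.76,-1,0.1],[0,0,0.16]],[[0.76,-1,0.1],[0,0,0.16]],[[0.76,-1,0.1],[0,0,0.16]],[[0.76,-1,0.1],[0,0,0.16]],[[0.76,-1,0.1],[0,0,0.16]],[[0.76,-1,0.1],[0,0,0.16]],[[0.76,-1,0.1],[0,0,0.16]],[[0.76,-1,0.1],[0,0,0.16]],[[0.76,-1,0.1],[0,0,0.16]],[[0.76,-1,0.1],[0,0,0.16]]]}'
python3 -m crank '{"steps":[[[0.2,-1,0],[0,0,0]],[[0.2,-1,0],[0,0,0]],[[0.2,-1,0],[0,0,0]],[[0.2,-1,0],[0,0,0]],[[0.2,-1,0],[0,0,0]],[[0.2,-1,0],[0,0,0]],[[0.3,-1,0],[0,0,0]],[[0.3,-1,0],[0,0,0]],[[0.3,-1,0],[0,0,0]],[[0.4,-1,0],[0,0,0]]]}'
```

```text
time: 1.03
ee_pos: [0.3275, 0.3584, 0.2477]
eef_rot: [0.04, 0.999, 0.0, -0.0]
ft_force: [1.0, 0.7, 0.2]
width: 0.0872
grip_force: 0.0
time: 1.87
ee_pos: [0.3893, 0.1086, 0.2476]
eef_rot: [0.04, 0.999, 0.0, -0.0]
ft_force: [0.6, 0.7, 0.3]
width: 0.0872
grip_force: 0.0
```

```bash
python3 -m crank '{"steps":[[[0.4,-1,0],[0,0,0]],[[1,-0.6,0],[0,0,0]],[[1,-0.6,0],[0,0,0]],[[1,-0.5,0],[0,0,0]],[[1,-0.5,0],[0,0,0]],[[1,-0.5,0],[0,0,0]],[[1,-0.5,0],[0,0,0]],[[1,-0.5,0],[0,0,0]],[[1,-0.5,0],[0,0,0]],[[1,-0.5,0],[0,0,0]]]}' 0 20
python3 - <<'E'
from h import *
for n in("scene","wrist"):
    c=cams.camera(n); cv2.imwrite(f"pics/{n}1.png",c["pixels"])
E
```

```text
time: 2.7
ee_pos: [0.6255, -0.033, 0.2472]
eef_rot: [0.04, 0.999, 0.0, -0.0]
ft_force: [0.9, 0.5, 0.2]
width: 0.0285
grip_force: 0.0
```

View pics/wrist1.png

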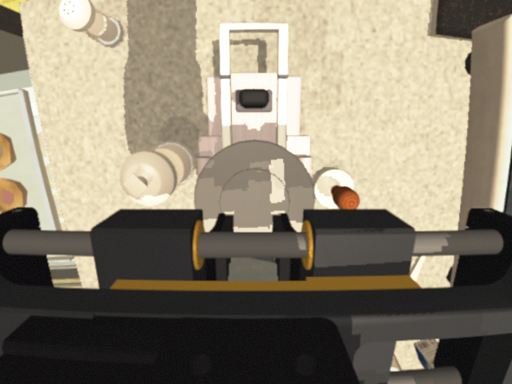

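View pics/scene1.png

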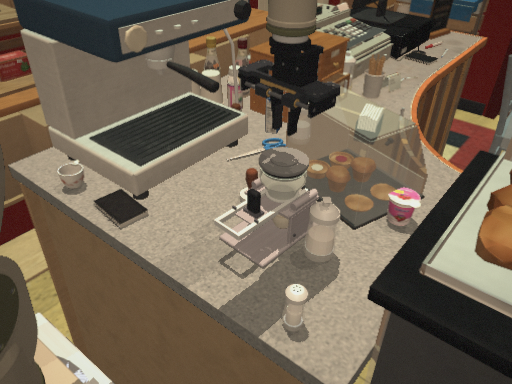

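The wrist view shows the handle at (254,98) and the lid at about (255,200), with the dispenser square to the tool. The scene view shows the gripper clear above the lid. Next I go down, then press gently.

```bash
python3 -m crank '{"steps":[[[0.1,0,-0.7],[0,0,0]],[[0,0,-0.7],[0,0,0]],[[0,0,-0.5],[0,0,0]],[[0,0,-0.3],[0,0,0]],[[0,0,0],[0,0,0]],[[0,0,0],[0,0,0]]]}'
python3 -m crank '{"steps":[[[0,0,-0.1],[0,0,0]],[[0,0,-0.1],[0,0,0]],[[0,0,0],[0,0,0]]]}'
python3 -m crank '{"steps":[[[0,0,-0.1],[0,0,0]],[[0,0,-0.1],[0,0,0]],[[0,0,0],[0,0,0]]]}'
```

```text
time: 3.3
ee_pos: [0.6267, -0.0324, 0.1929]
eef_rot: [0.04, 0.999, 0.0, -0.0]
ft_force: [-1.1, 0.2, 0.8]
width: 0.0003
grip_force: 0.0
time: 3.55
ee_pos: [0.6269, -0.0325, 0.1877]
eef_rot: [0.041, 0.999, 0.0, 0.0]
ft_force: [-0.4, 0.2, -0.6]
width: 0.0005
grip_force: 0.0
time: 3.8
ee_pos: [0.6271, -0.0327, 0.1826]
eef_rot: [0.041, 0.999, 0.0, 0.0]
ft_force: [0.8, 0.0, 1.5]
width: 0.0004
grip_force: 0.4
```

```bash
python3 -m crank '{"steps":[[[0,0,-0.08],[0,0,0]],[[0,0,-0.08],[0,0,0]],[[0,0,0],[0,0,0]]]}'
python3 -m crank '{"steps":[[[0,0,-0.06],[0,0,0]],[[0,0,-0.04],[0,0,0]],[[0,0,0],[0,0,0]]]}'
```

```text
time: 4.05
ee_pos: [0.6271, -0.0327, 0.1787]
eef_rot: [0.041, 0.999, 0.0, 0.0]
ft_force: [0.9, 0.1, 2.0]
width: 0.0003
grip_force: 0.8
time: 4.3
ee_pos: [0.6271, -0.0327, 0.1765]
eef_rot: [0.041, 0.999, 0.0, 0.0]
ft_force: [-0.6, 0.4, 5.5]
width: 0.0003
grip_force: 2.8
```

```bash
python3 -m crank '{"steps":[[[0,0,-0.06],[0,0,0]],[[0,0,-0.04],[0,0,0]],[[0,0,0],[0,0,0]]]}'
python3 -m crank '{"steps":[[[0,0,-0.04],[0,0,0]],[[0,0,-0.04],[0,0,0]],[[0,0,0],[0,0,0]]]}'
```

```text
time: 4.55
ee_pos: [0.6272, -0.0327, 0.1763]
eef_rot: [0.041, 0.999, 0.001, 0.001]
ft_force: [-9.3, 1.3, 23.3]
width: 0.0004
grip_force: 11.9
time: 4.8
ee_pos: [0.6273, -0.0327, 0.1761]
eef_rot: [0.041, 0.999, 0.001, 0.001]
ft_force: [-16.1, 2.5, 38.2]
width: 0.0003
grip_force: 19.2
```

The lid hit a dead stop at 0.176 m. I back off upwards, open the fingers, and measure the lid and handle again.

```bash
python3 -m crank '{"steps":[[[0,0,0.4],[0,0,0]],[[0,0,0.8],[0,0,0]],[[-0.7,0.07,0.9],[0,0,0]],[[-1,0.08,0.6],[0,0,0]],[[-1,0.08,0],[0,0,0]],[[-1,0.08,0],[0,0,0]],[[0,0,0],[0,0,0]],[[0,0,0],[0,0,0]],[[0,0,0],[0,0,0]]]}' 70 30
python3 - <<'E'
from h import *
s=monitor.read_state(); print(s["ee_pos"],s["ft_force"])
c=cams.camera("wrist"); P=cloud(c); cv2.imwrite("pics/wrist2.png",c["pixels"])
im=c["pixels"]; z=P[...,2]
m=(z>.125)&(z<.155)&(im.max(2)<70)&(abs(P[...,0]-.537)<.03)&(abs(P[...,1]+.027)<.03)
print("handle wrist",m.sum(), P[m].min(0),P[m].max(0),P[m].mean(0))
c=cams.camera("scene"); cv2.imwrite("pics/scene2.png",c["pixels"]); P=cloud(c)
m=(np.hypot(P[...,0]-.628,P[...,1]+.033)<.028)&(P[...,2]>.165)&(P[...,2]<.2); print("lid z",m.sum(),np.median(P[m][:,2]))
E
```

```text
time: 5.55
ee_pos: [0.5347, -0.0246, 0.2391]
eef_rot: [0.04, 0.999, 0.0, 0.0]
ft_force: [0.7, 0.8, -0.6]
width: 0.0524
grip_force: 0.0
[ 0.53466753 -0.02460902  0.23908093] [ 0.71345379  0.81648308 -0.64735132]
handle wrist 448 [ 0.53050822 -0.03960689  0.12509378] [ 0.54502081 -0.01322029  0.14668091] [ 0.53632972 -0.026473    0.14174766]
lid z 305 0.1748853857376675
```

View pics/wrist2.png

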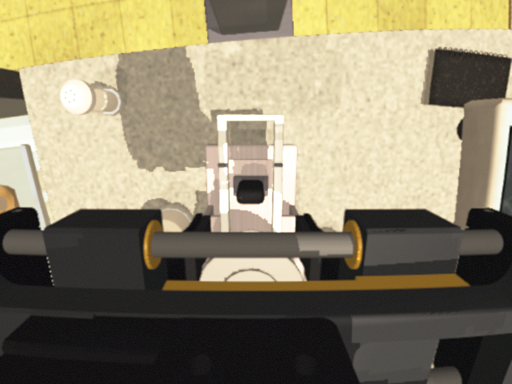

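The wrist view shows the handle at (250,190), still shut, and the lid is home at 0.175 m. Next I descend over the handle.

```bash
python3 -m crank '{"steps":[[[0,-0.08,-0.8],[0,0,0]],[[0,0,-0.8],[0,0,0]],[[0,0,-0.8],[0,0,0]],[[0,0,-0.8],[0,0,0]],[[0,0,-0.7],[0,0,0]],[[0,0,-0.6],[0,0,0]],[[0,0,-0.3],[0,0,0]],[[0,0,-0.2],[0,0,0]],[[0,0,0],[0,0,0]]]}'
python3 -m crank '{"steps":[[[0,0,0],[0,0,0]],[[0,0,0],[0,0,0]],[[0,0,0],[0,0,0]],[[0,0,0],[0,0,0]],[[0,0,0],[0,0,0]],[[0,0,0],[0,0,0]],[[0,0,0],[0,0,0]],[[0,0,0],[0,0,0]]]}' 15 35
```

```text
time: 6.4
ee_pos: [0.5343, -0.0271, 0.1133]
eef_rot: [0.041, 0.999, -0.0, -0.001]
ft_force: [-0.5, -0.1, 0.8]
width: 0.07
grip_force: 0.0
time: 7.07
ee_pos: [0.5344, -0.0271, 0.1142]
eef_rot: [0.041, 0.999, -0.0, 0.0]
ft_force: [-1.3, -1.6, 0.6]
width: 0.0277
grip_force: 35.0
```

Gripped: the opening is 27.7 mm and the grip 35 N. I draw out slowly along (-0.997, 0.08).

```bash
python3 -m crank '{"steps":[[[-0.1,0.008,0],[0,0,0]],[[-0.1,0.008,0],[0,0,0]],[[-0.1,0.008,0],[0,0,0]],[[-0.1,0.008,0],[0,0,0]],[[0,0,0],[0,0,0]],[[0,0,0],[0,0,0]]]}'
python3 -m crank '{"steps":[[[-0.1,0.008,0],[0,0,0]],[[-0.1,0.008,0],[0,0,0]],[[-0.1,0.008,0],[0,0,0]],[[-0.1,0.008,0],[0,0,0]],[[-0.1,0.008,0],[0,0,0]],[[-0.05,0.004,0],[0,0,0]],[[0,0,0],[0,0,0]],[[0,0,0],[0,0,0]],[[0,0,0],[0,0,0]]]}'
python3 - <<'E'
from h import *
c=cams.camera("wrist"); cv2.imwrite("pics/wrist3.png",c["pixels"])
c=cams.camera("scene"); cv2.imwrite("pics/scene3.png",cv2.resize(c["pixels"][130:280,190:360],None,fx=4,fy=4,interpolation=cv2.INTER_CUBIC))
E
```

```text
time: 7.57
ee_pos: [0.5245, -0.0263, 0.1142]
eef_rot: [0.041, 0.999, 0.0, 0.0]
ft_force: [4.0, -2.5, -2.8]
width: 0.0276
grip_force: 35.0
time: 8.32
ee_pos: [0.5113, -0.0252, 0.1142]
eef_rot: [0.041, 0.999, -0.0, 0.001]
ft_force: [7.1, -2.1, -4.6]
width: 0.0276
grip_force: 35.0
```

View pics/scene3.png

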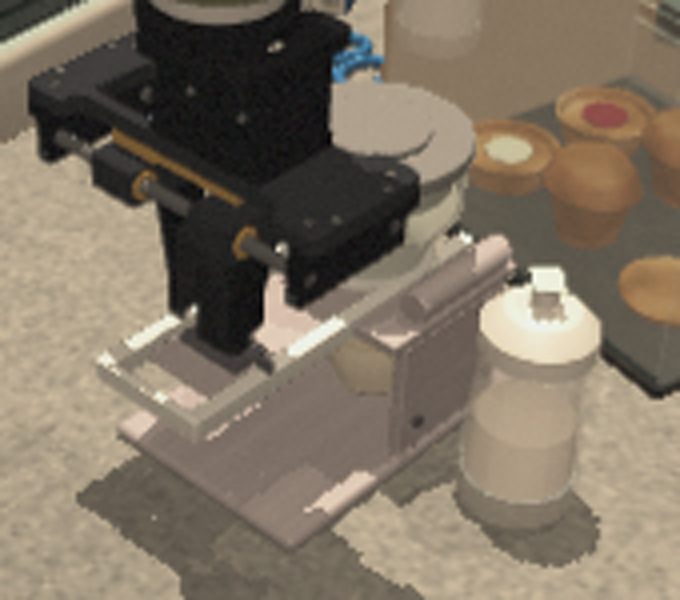

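View pics/wrist3.png

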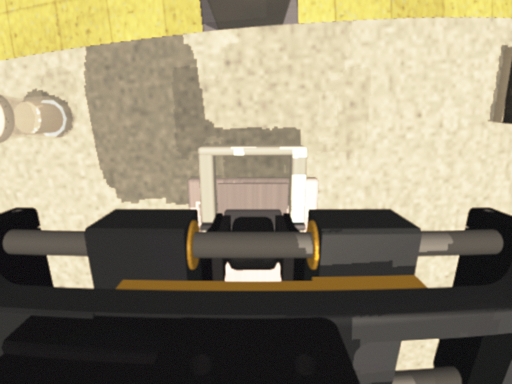

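The scene view shows the fingers holding the gate near the ribs, with the lid flat and home. The wrist view has the handle at (250,225) between the fingers. I add 2 mm and check for slip by comparing the handle's position with its shut position.

```bash
python3 -m crank '{"steps":[[[-0.08,0.006,0],[0,0,0]],[[0,0,0],[0,0,0]],[[0,0,0],[0,0,0]],[[0,0,0],[0,0,0]],[[0,0,0],[0,0,0]],[[0,0,0],[0,0,0]],[[0,0,0],[0,0,0]],[[0,0,0],[0,0,0]],[[0,0,0],[0,0,0]],[[0,0,0],[0,0,0]]]}'
python3 - <<'E'
from h import *
c=cams.camera("wrist"); P=cloud(c); im=c["pixels"]
m=(P[...,2]>.125)&(P[...,2]<.155)&(im.max(2)<70)&(abs(P[...,1]+.0245)<.009)&(abs(P[...,0]-.51)<.04)
print("handle",m.sum(),P[m].min(0),P[m].max(0))
c=cams.camera("top"); Q=cloud(c)
for n,x,y,zr in(("tamper",.663,.078,(.03,.1)),("pourer",.609,-.146,(.12,.15)),("salt",.423,-.212,(.08,.1))):
    k=(np.hypot(Q[...,0]-x,Q[...,1]-y)<.05)&(Q[...,2]>zr[0])&(Q[...,2]<zr[1]); print(n,k.sum(),np.median(Q[k],0) if k.any() else 0)
# gate plate grey/white behind stop bar: where the ribs lie relative to handle (top view, zone not hidden)
E
```

```text
time: 9.25
ee_pos: [0.5094, -0.0251, 0.1142]
eef_rot: [0.041, 0.999, -0.0, 0.001]
ft_force: [7.8, -2.4, -5.9]
width: 0.0279
grip_force: 35.0
handle 373 [ 0.51188845 -0.03348992  0.14344215] [ 0.5201944  -0.01552459  0.1468226 ]
tamper 124 [0.66296583 0.08027315 0.08510789]
pourer 294 [ 0.61088976 -0.14952051  0.12491303]
salt 195 [ 0.4228207  -0.21455189  0.09028067]
```

```bash
python3 - <<'E'
from h import *
c=cams.camera("wrist"); P=cloud(c); im=c["pixels"]
for v in range(140,290,3):
    print(v,np.round(P[v,250],3),im[v,250].max())
print(np.mean([monitor.read_state()["ft_force"]],0))
E
```

```text
140 [ 0.461 -0.023  0.002] 144
143 [ 0.464 -0.023  0.001] 145
146 [ 0.467 -0.023  0.001] 150
149 [ 0.46  -0.022  0.096] 181
152 [ 0.462 -0.022  0.097] 244
155 [ 0.464 -0.022  0.097] 238
158 [ 0.466 -0.022  0.095] 158
161 [ 0.481 -0.025  0.002] 152
164 [ 0.485 -0.025  0.001] 154
167 [ 0.488 -0.025  0.001] 153
170 [ 0.491 -0.025  0.001] 149
173 [ 0.494 -0.026  0.002] 146
176 [ 0.497 -0.026  0.001] 160
179 [ 0.5   -0.026  0.   ] 145
182 [ 0.501 -0.026  0.01 ] 161
185 [ 0.485 -0.024  0.093] 196
188 [ 0.488 -0.024  0.09 ] 195
191 [ 0.49  -0.024  0.09 ] 195
194 [ 0.492 -0.025  0.091] 194
197 [ 0.495 -0.025  0.089] 195
200 [ 0.496 -0.025  0.091] 195
203 [ 0.499 -0.025  0.091] 194
206 [ 0.5   -0.025  0.092] 195
209 [ 0.503 -0.026  0.092] 134
212 [ 0.503 -0.026  0.097] 89
215 [ 0.505 -0.026  0.098] 88
218 [ 0.506 -0.026  0.1  ] 23
221 [ 0.507 -0.026  0.106] 27
224 [ 0.506 -0.026  0.113] 27
227 [ 0.507 -0.026  0.116] 24
230 [ 0.507 -0.026  0.121] 29
233 [ 0.476 -0.022  0.198] 73
236 [ 0.476 -0.022  0.201] 86
239 [ 0.477 -0.022  0.201] 94
242 [ 0.477 -0.022  0.203] 101
245 [ 0.478 -0.022  0.203] 103
248 [ 0.479 -0.023  0.202] 102
251 [ 0.48  -0.023  0.203] 101
254 [ 0.481 -0.023  0.202] 96
257 [ 0.482 -0.023  0.202] 74
260 [ 0.514 -0.026  0.145] 40
263 [ 0.516 -0.026  0.145] 36
266 [ 0.517 -0.026  0.145] 35
269 [ 0.52  -0.027  0.144] 132
272 [ 0.553 -0.03   0.092] 255
275 [ 0.555 -0.03   0.091] 255
278 [ 0.558 -0.03   0.091] 255
281 [ 0.485 -0.023  0.211] 235
284 [ 0.485 -0.023  0.213] 139
287 [ 0.485 -0.023  0.214] 139
[ 7.60931945 -2.39775659 -4.97522917]
```

The handle's middle is at x ≈ 0.513 and the half mark at about 0.514 (51 mm behind the stop bar, and 115 mm in front of the hopper). The bystanders I could measure have not moved. I hand the job in.

```bash
python3 -c "
from bench import ticket
print(ticket.close_job())"
```

```text
the job is handed in; nothing more can be done
None
```

The lid is pressed home, the gripper is holding the gate at about half travel (about 25 mm) with a 35 N grip, and the job is handed in; the tamper, pourer and salt measured within 5 mm of where they started, while the mug was out of view under the chute and not checked.

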